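Turn the score leaf for the next game

ROBOT

A 7-joint arm with a two-finger parallel gripper is mounted at the origin on the work surface. World frame = base frame: x ahead of the robot, y to its left, z up, the work surface at z = 0. Lengths are in m, angles in rad, forces in N, time in s.
With the tool pointing down it reaches from about 0.425 to 0.825 m from the base axis. Payload 3.6 kg.
Tool frame: the origin (TCP) lies where the fingers leave the gripper's body, on its centre line; the fingertips stand 73 mm ahead of it and the grasp point (between the pads) lies 54 mm ahead of it; x points along the fingers, y is the direction in which the jaws open and shut, and the axes are right-handed (so a half turn about x gives the same grasp; the last joint's range is limited). The gripper opens to 85 mm and grips with 20 to 120 N. Pads are 22 mm wide; open, the fingers measure 114 mm over their backs; the gripper's body (76 mm by 85 mm) begins 54 mm behind the grasp point. The pads swing forward as they close: fully open they stand 13 mm farther back than shut.
Start: joints at [-1.133, 0.615, -0.013, 1.423, 0.008, 1.103, -0.04], TCP at [0.291, 0.581, 0.304] pointing down, gripper open.
Joint ranges: [-3.12, 3.12], [-0.3, 2.06], [-1.34, 1.32], [0.26, 2.42], [-1.36, 4.5], [0.01, 1.98], [-2.84, 2.84]. Speed limits (rad/s): [2.79, 2.79, 3.14, 3.14, 3.14, 3.14, 3.14].

INTERFACE

Orientations are given as a unit quaternion [x, y, z, w].
In Python, from station import arm, snapshot, camera_info, ticket gives the robot as it stands. Calls block until the motion is done:
- arm.movep(position, orientation): joint-space move of the TCP to a pose.
- arm.line_to(position, velocity=0.15, ori=None): straight line of the TCP; ori=None keeps the orientation; velocity is the mean speed in m/s.
- arm.move_j(angles): joint-space move.
- arm.move_gripper(opening, effort=None): opening from 0.0 (shut) to 1.0 (fully open); effort is the grip in N (None keeps the last); returns when the fingers have stopped.
- arm.pause(seconds).
- arm.ik(position, orientation): joint angles nearest the present ones, or None.
- snapshot(name): name is "side" or "top" or "wrist"; returns the picture (480x640x3 uint8, blue, green, red); there is no depth.
- camera_info(name): a dict with "fx", "fy", "cx", "cy" (pixels), "R" (3x3) and "t" (3): a world point X has camera coordinates R X + t; the wrist camera has in their place "T_tool_cam" (4x4, takes a point from camera to tool coordinates, whose origin is the TCP and whose axes are the tool frame's). Camera axes: x right, y down, z forward; pixel columns grow to the right and rows downward; lengths in m; the calibration is good to about 2 mm. The wrist camera is an equidistant fisheye: a pixel r from the principal point sees the ray r / f radians off the axis. A picture is of the moment at which its call begins: read the wrist's pose just before it. camera_info takes no time and is no camera call.
A pose or a line that the arm cannot do raises arm.MotionError and nothing moves.
- ticket.finish_job(): hands the job in, once; it reports no verdict.
Readings, each from a call of its own:
- arm.read_time(): time.
- arm.read_joint_positions(): joint angles.
- arm.read_dq(): joint speeds.
- arm.read_effort(): joint torques, N m.
- arm.read_tool_pos(): TCP position.
- arm.read_eef_rot(): TCP orientation.
- arm.read_ft_force(): force on the tool from outside, world axes, zero at the start.
- arm.read_wrist_torque(): the same for the moment, N m.
- arm.read_opening(): opening from 0.0 (shut) to 1.0 (fully open).
Only numpy, scipy, OpenCV 4.12 (cv2) and the standard library are available. Lean on these libraries where they do the work, as an engineer would, in place of code of your own. Each camera call takes 0.05 s, during which the arm holds its last target. There are 200 camera calls.

TASK

The next game of backgammon is about to start: with the closed fingertips, slide the white checker off the empty half of the score board so that it lies flat on the table, without lifting it. Then push the half-raised score leaf over its spine without pinching it, and press it down until it lies fully flat on the half that the checker was on. Leave the pump dispenser, the dice tray, the timer and the stack of checkers where they are.

Things in the scene. Friction and masses are not known exactly. Their poses are not given: they have to be found in the camera images.
- board: Low dark wooden score board, fixed to the table: 160 mm along its x (the spine's direction), 270 mm along its y, 8 mm thick, no rim. Origin: centre of its underside, on the table. Two blue beds: the leaf starts over the -y one, the +y one is empty except for the checker. Small brass hinge blocks (9 x 12 mm, up to 18 mm above the table) stand on the spine line at x = -73.5 and +73.5 mm. The table around the board is clear for at least 40 mm.
- spine (a point): Middle of the leaf's hinge axis, 11 mm above the table over the board's origin; fixed to the board, axes as the board's. The hinge runs along its x.
- leaf (a joint): Angle of the score leaf in rad: 0 lies flat over the board's -y half, pi/2 stands upright, pi (its stop) lies flat over the +y half. Starts part-raised, at 0.35 to 0.8. The hinge is stiff: the leaf stays at any angle it is left at, and turns with about 1 N at its free edge. It does not fall or spring back.
- leaf_edge (a point): Middle of the leaf's free edge, 120 mm from the hinge axis, moving with the leaf. Its x runs along the edge, its y points from the edge to the spine, its z is the leaf's normal (up when the joint is 0, down when it is pi). The leaf is a white rigid panel with blue lines (green on the underside), dark strip at the free edge, 130 mm along the spine, 5 mm thick, from 5 to 120 mm from the axis.
- checker_center (a point): Centre of the loose white plastic checker, 34 mm across, 10 mm thick, 15 g, lying flat on the board's empty +y half; this point is 13 mm above the table there, and 5 mm above it when the checker lies flat on the table.
- dispenser: Bystander: loose stainless pump dispenser, 68 mm across, 175 mm tall, spout reaching 55 mm to its -x. Origin: centre of its underside.
- dice_tray: Bystander: loose open bamboo tray, 170 x 130 x 32 mm, with two black dice in it. Origin: centre of its underside.
- timer: Bystander: loose grey plastic timer, 55 (x) x 80 (y) x 38 mm, with a small toggle on top up to 57 mm. Origin: centre of its underside.
- stack3: Bystander: top checker of a loose stack of four white checkers (each 34 mm across, 10 mm thick; 40 mm in all). Origin: centre of this checker's underside, 30 mm above the table.
- checker: The same loose checker; origin: centre of its underside as it starts.

How it is judged:
On the way, in this order (a step that is already met when the one before it is completed fails the run):
1. the checker lies off the board, flat on the table (height (world z) of checker_center between 0 and 0.0075 m), for 0.2 s.
2. the leaf lies flat on the other half (value of joint leaf above 3.08 rad and velocity of joint leaf between -0.05 and 0.05 rad/s), for 0.2 s.
At the end, for the whole second after the job is handed in: The checker lies flat on the table, wholly off the board (its centre less than 7.5 mm above the table), at rest; the leaf lies flat on the board's +y half (joint above 3.08 rad, about 3.5 degrees) and still (all of step 1 and all of step 2 and linear speed of checker below 0.02 m/s); the robot touches nothing.
It fails at once if the checker is lifted (its centre over 30 mm above the table) (height (world z) of checker_center above 0.03 m).
It fails at once if the leaf is pinched between the fingers (z of the grasp point in the frame of leaf_edge between -0.003 and 0.003 m and y of the grasp point in the frame of leaf_edge between -0.008 and 0.115 m and x of the grasp point in the frame of leaf_edge between -0.065 and 0.065 m and contact force between the fingers and board above 4 N).
It fails at once if the dispenser, dice tray, timer or stack of checkers is moved by more than 15 mm or tipped (distance of any of dispenser, dice_tray, timer, stack3 from where it was at the start of the episode above 0.015 m or angle between any of dispenser, dice_tray, timer, stack3's own z axis and vertical above 0.3 rad).
It also fails if it takes over 58 s, if anything falls off the work surface, if the arm or the gripper's body presses on something with over 40 N, if the wrist force passes 120 N, or if a joint passes its speed limit or range.

## Working session

There is one attempt and no reset: what is moved stays moved. The work goes in short steps, each a Python script; the robot and the scene stay as the last script left them, time stands still between calls to the robot, and variables do not carry over. Pictures are saved under pics/ and viewed, about 8 in all and at most 12, crops included, and the job is handed in when it is done.

```bash
mkdir -p pics; ls; python3 - <<'E'
from station import *
import cv2
for n in ["top","side"]:
    cv2.imwrite(f"pics/{n}0.png",snapshot(n)); print(n,camera_info(n))
print(camera_info("wrist"));print(arm.read_eef_rot(),arm.read_time())
E
```

```text
pics
top {'fx': 450.86882139432936, 'fy': 450.86882139432936, 'cx': 321.250705923004, 'cy': 249.37307870590774, 'R': array([[ 0.01750193, -0.99979738,  0.00994374],
       [-0.99585947, -0.01831858, -0.0890413 ],
       [ 0.08920541, -0.00834417, -0.9959783 ]]), 't': array([0.02786424, 0.54969325, 1.35160424])}
side {'fx': 466.8438807460043, 'fy': 466.8438807460043, 'cx': 318.7426732031652, 'cy': 242.8846913533664, 'R': array([[-0.99776973, -0.06671572,  0.00214071],
       [-0.04334729,  0.62322737, -0.78083843],
       [ 0.05076005, -0.77918974, -0.62472935]]), 't': array([0.54271715, 0.04352129, 1.21388311])}
{'fx': 371.64829954431775, 'fy': 371.64829954431775, 'cx': 319.0797160245988, 'cy': 236.65304919506488, 'T_tool_cam': array([[ 2.56273984e-04, -3.11067405e-01,  9.50387818e-01,
        -7.03886442e-02],
       [ 9.99999841e-01, -3.97223183e-04, -3.99665401e-04,
         6.30034961e-04],
       [ 5.01838953e-04,  9.50387769e-01,  3.11067254e-01,
        -7.91423268e-02],
       [ 0.00000000e+00,  0.00000000e+00,  0.00000000e+00,
         1.00000000e+00]])}
[ 0.16169646  0.68836337 -0.1632972   0.68800011] 0.1
```

View pics/top0.png

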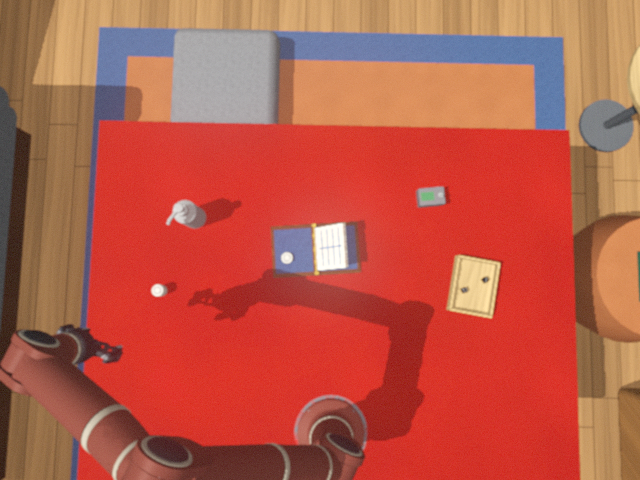

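View pics/side0.png

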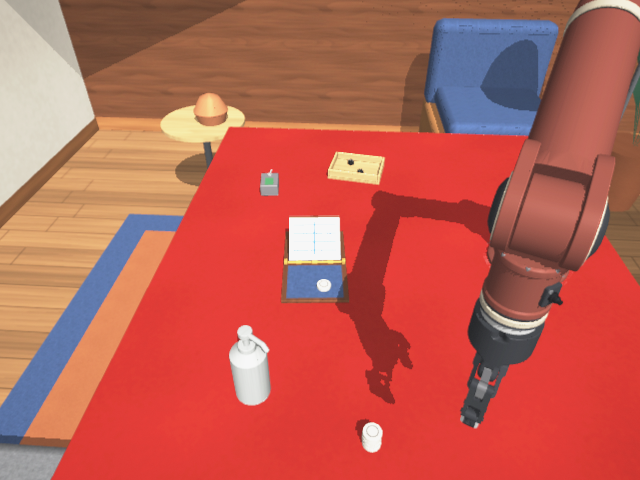

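The top view shows the board at about (272–358, 222–275), with the checker at (287,258) on its left (+y) half. The leaf is raised over the right half. The bystanders are well away from the board. I'll enlarge both crops.

```bash
python3 - <<'E'
import cv2
a=cv2.imread("pics/top0.png")[210:290,260:370]; b=cv2.imread("pics/side0.png")[205:315,270:360]
cv2.imwrite("pics/c1.png",cv2.resize(a,None,fx=7,fy=7,interpolation=cv2.INTER_CUBIC))
cv2.imwrite("pics/c2.png",cv2.resize(b,None,fx=5,fy=5,interpolation=cv2.INTER_CUBIC))
E
```

```text
(no output)
```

View pics/c1.png

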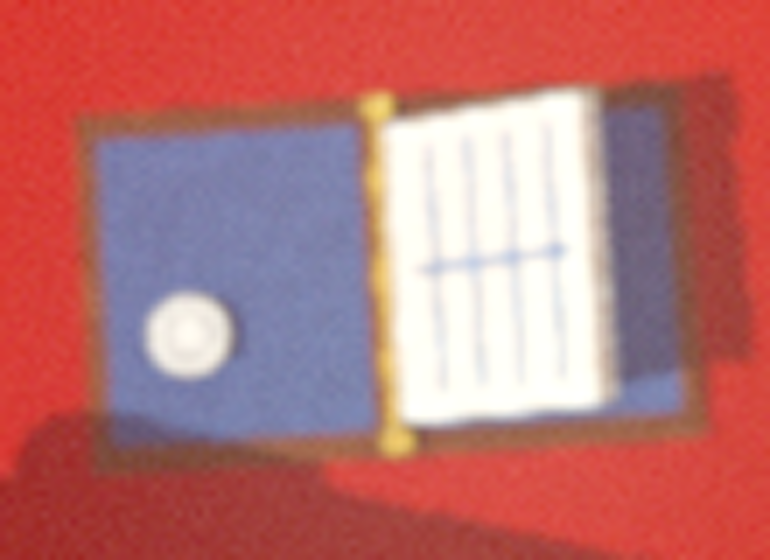

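View pics/c2.png

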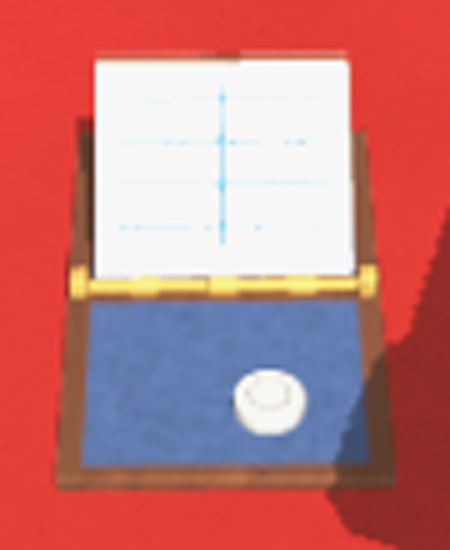

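The top crop shows the board corners at (78,118), (97,470) and (706,433), the hinge blocks at (378,103) and (397,442), and the checker at (188,336). In the side crop the near corners are at (57,487) and (395,487), and the leaf's edge corners at (95,57) and (348,57). I'll fit the poses from both views.

```bash
cat > geo.py <<'E'
import numpy as np
from station import camera_info
def proj(n,X):
    c=camera_info(n);p=c["R"]@X+c["t"];return np.array([c["fx"]*p[0]/p[2]+c["cx"],c["fy"]*p[1]/p[2]+c["cy"]])
E
python3 - <<'E'
from geo import *
from scipy.optimize import least_squares
T=lambda u,v:((u+.5)/7-.5+260,(v+.5)/7-.5+210)
S=lambda u,v:((u+.5)/5-.5+270,(v+.5)/5-.5+205)
# board pts; +x up in top image, +y left
B=[("top",T(78,118),(.08,.135,.008)),("top",T(97,470),(-.08,.135,.008)),("top",T(706,433),(-.08,-.135,.008)),
("top",T(378,103),(.0735,0,.016)),("top",T(397,442),(-.0735,0,.016)),
("side",S(57,487),(.08,.135,.004)),("side",S(395,487),(-.08,.135,.004)),("side",S(80,282),(.0735,0,.014)),("side",S(369,281),(-.0735,0,.014))]
L=[("top",T(600,90),.065),("top",T(616,402),-.065),("side",S(95,57),.065),("side",S(348,57),-.065)]
C=[("top",T(188,336)),("side",S(270,395))]
def w(q,p):
    c,s=np.cos(q[2]),np.sin(q[2]);return np.array([q[0]+c*p[0]-s*p[1],q[1]+s*p[0]+c*p[1],p[2]])
def f(q):
    r=[proj(n,w(q,p))-u for n,u,p in B]
    r+=[proj(n,w(q,(x,-.12*np.cos(q[3]),.011+.12*np.sin(q[3]))))-u for n,u,x in L]
    r+=[proj(n,w(q,(q[4],q[5],.0175)))-u for n,u in C]
    return np.concatenate(r)
s=least_squares(f,[.55,0,0,.5,-.03,.08]);print(s.x,w(s.x,(s.x[4],s.x[5],.013)));print(s.fun.round(1))
E
```

```text
[ 0.55160963  0.05742958  0.08011766  0.68599755 -0.02194306  0.08879557] [0.52263047 0.14418418 0.013     ]
[-0.9 -0.5 -0.9  0.8 -0.2  0.6 -0.2  0.7  0.  -0.1 -0.7 -0.3  0.3 -0.8
 -0.3 -0.4 -0.3 -0.7 -0.3  0.1  0.4 -0.2  0.3 -0.1 -0.3 -0.4 -0.1 -0.
  0.  -0.2]
```

The fit is good, with residuals under 1 px. Next I'll slide the checker along board +y.

```bash
cat >> geo.py <<'E'
from scipy.spatial.transform import Rotation as Ro
from station import arm,snapshot,ticket
O=np.array([.5516,.0574]);YAW=.0801
def W(x,y,z):
    c,s=np.cos(YAW),np.sin(YAW);return np.array([O[0]+c*x-s*y,O[1]+s*x+c*y,z])
def tcp(x,y,ztip): return W(x,y,ztip+.073)
def quat(sg):
    X=np.array([0,0,-1.]);Y=sg*np.array([np.cos(YAW),np.sin(YAW),0]);return Ro.from_matrix(np.c_[X,Y,np.cross(X,Y)]).as_quat()
E
python3 - <<'E'
from geo import *
import cv2
q0=arm.read_joint_positions()
best=[]
for sg in(1,-1):
    a=[arm.ik(tcp(x,y,z),quat(sg)) for x,y,z in[(-.022,.045,.012),(-.022,.14,.012),(0,-.13,.05),(0,0,.1),(0,.09,.014)]]
    print(sg,[None if j is None else np.round(j,2) for j in a])
    if all(j is not None for j in a): best.append((max(abs(j[6]) for j in a),sg))
sg=min(best)[1];print("sg",sg);open("sg","w").write(str(sg))
arm.move_gripper(0.0)
arm.movep(tcp(-.022,.045,.12),quat(sg))
arm.line_to(tcp(-.022,.045,.03),.15)
p=arm.read_tool_pos();R=arm.read_eef_rot();print(p,R,arm.read_opening(),arm.read_time())
cv2.imwrite("pics/w1.png",snapshot("wrist"))
E
```

```text
1 [array([-0.34,  0.76,  0.17,  1.95, -0.28,  0.45,  0.12]), array([-0.5 ,  0.78,  0.16,  1.9 , -0.24,  0.48, -0.09]), array([-0.05,  0.73,  0.22,  1.85, -0.27,  0.59,  0.42]), array([-0.31,  0.65,  0.26,  1.85, -0.25,  0.68,  0.18]), array([-0.41,  0.79,  0.18,  1.87, -0.26,  0.51,  0.02])]
-1 [array([ 0.06,  0.8 , -0.46,  1.94,  0.65,  0.55,  2.38]), array([-0.11,  0.82, -0.46,  1.89,  0.63,  0.59,  2.24]), array([ 0.41,  0.78, -0.51,  1.83,  0.58,  0.68,  2.78]), array([ 0.18,  0.68, -0.52,  1.84,  0.48,  0.75,  2.63]), array([-0.01,  0.83, -0.47,  1.86,  0.63,  0.61,  2.34])]
sg 1
[0.52658601 0.10074875 0.10349733] [ 0.4798512   0.5194383  -0.47913563  0.51995744] 0.0017790036896364715 3.5917
```

View pics/w1.png

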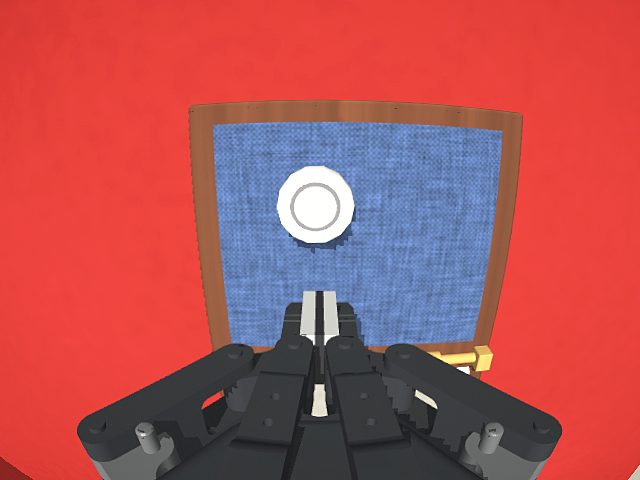

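The wrist view puts the checker at (316,206), straight ahead of the closed fingertips at about (319,295), so it is about 1 mm to the −x side. The board corners are at (190,104) and (522,113). Pushing now.

```bash
python3 - <<'E'
from geo import *
import cv2
c=camera_info("wrist");p=np.array(arm.read_tool_pos());R=Ro.from_quat(arm.read_eef_rot()).as_matrix()
def ray(u,v,z):
    a=np.array([(u-c["cx"])/c["fx"],(v-c["cy"])/c["fy"]]);r=np.hypot(*a)
    d=np.r_[a/r*np.sin(r),np.cos(r)];T=c["T_tool_cam"];d=R@T[:3,:3]@d;o=p+R@T[:3,3]
    X=o+d*(z-o[2])/d[2];e=X[:2]-O;cs,sn=np.cos(YAW),np.sin(YAW);return (cs*e[0]+sn*e[1],-sn*e[0]+cs*e[1])
for u,v,z in[(190,104,.008),(522,113,.008),(316,206,.018)]:print(np.round(ray(u,v,z),4))
x=-.0235
arm.line_to(tcp(x,.045,.0125),.08); print(np.round(arm.read_ft_force(),1))
arm.line_to(tcp(x,.1,.0125),.05);print(np.round(arm.read_ft_force(),1))
arm.line_to(tcp(x,.146,.0125),.05);print(np.round(arm.read_ft_force(),1))
arm.pause(.3)
arm.line_to(tcp(x,.135,.03),.1);arm.line_to(tcp(x,.08,.15),.25)
print(arm.read_time());cv2.imwrite("pics/w2.png",snapshot("wrist"))
E
```

```text
[-0.079   0.1344]
[0.0785 0.134 ]
[-0.0215  0.088 ]
[-0.7  0.   0.6]
[-0.4  0.  -1.2]
[0.  0.5 0.7]
7.6583
```

View pics/w2.png

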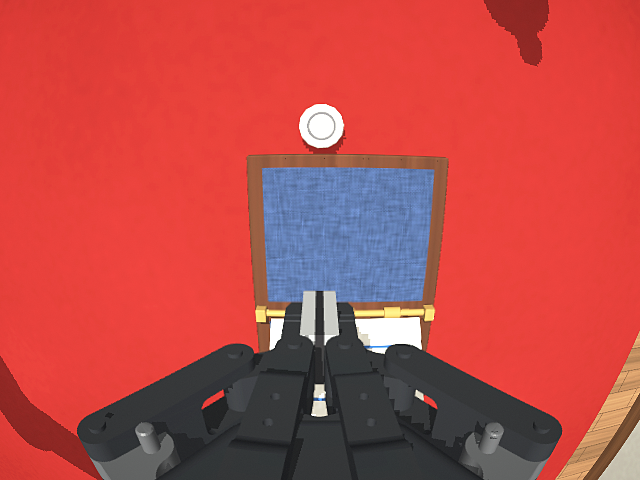

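The checker lies off the board, flat on the table at (321,126), beyond the board edge at row 156. The leaf is next: I'll come in from the −y side and push the free edge over in an arc.

```bash
python3 - <<'E'
from geo import *
import cv2
h=.010
def wp(t):
    if t<np.pi/2: return -.12*np.cos(t)-.0025*np.sin(t)-h, .011+.12*np.sin(t)-.03
    return -.09*np.cos(t)-.0025*np.sin(t)-h, .011+.09*np.sin(t)-.0025*np.cos(t)
arm.line_to(tcp(0,-.06,.17),.25);arm.line_to(tcp(0,-.165,.15),.25);arm.line_to(tcp(0,-.165,.055),.2)
print(arm.read_time(),np.round(arm.read_ft_force(),1))
for t in np.r_[np.linspace(.7,1.57,6),np.linspace(1.6,3.1,10)]:
    y,z=wp(t);arm.line_to(tcp(0,y,z),.08);f=np.array(arm.read_ft_force());print(round(t,2),f.round(1))
    if np.linalg.norm(f)>30: print("stop");break
print(arm.read_time())
else_=0
for z in(.013,.0115,.010,.0085):
    if np.linalg.norm(f)>15:break
    arm.line_to(tcp(0,.08,z),.02);arm.pause(.1);f=np.array(arm.read_ft_force());print(z,f.round(1))
arm.pause(.3)
arm.line_to(tcp(0,.08,.05),.1);arm.line_to(tcp(0,.03,.17),.25)
print(arm.read_time());cv2.imwrite("pics/w3.png",snapshot("wrist"));cv2.imwrite("pics/s3.png",cv2.resize(snapshot("side")[190:330,240:400],None,fx=4,fy=4))
E
```

```text
9.6333 [ 0.6 -1.   0.1]
0.7 [-0.5  0.5  0.8]
0.87 [0.4 0.6 0. ]
1.05 [ 0.9 -0.2  0.2]
1.22 [ 0.3 -0.2 -0.1]
1.4 [ 0.5 -0.  -0.1]
1.57 [ 0.6  0.4 -0.6]
1.6 [-0.5 -0.9  0.4]
1.77 [ 0.  -0.3 -0. ]
1.93 [-0.3  0.8 -0.2]
2.1 [-0.7 -0.5  0.1]
2.27 [0.7 0.4 0. ]
2.43 [ 0.1 -0.2  0.1]
2.6 [ 0.1 -0.3  0.9]
2.77 [ 1.3  0.5 -0.6]
2.93 [ 0.7 -0.2  0.1]
3.1 [-0.4  0.7  0.2]
15.85
0.013 [ 0.3 -0.5  2.3]
0.0115 [-2.3 -0.2 12. ]
0.01 [-4.4 -0.6 19.9]
18.525
```

View pics/w3.png

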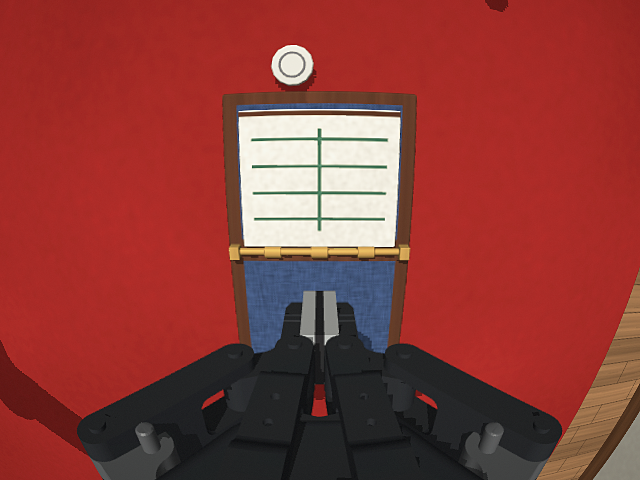

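View pics/s3.png

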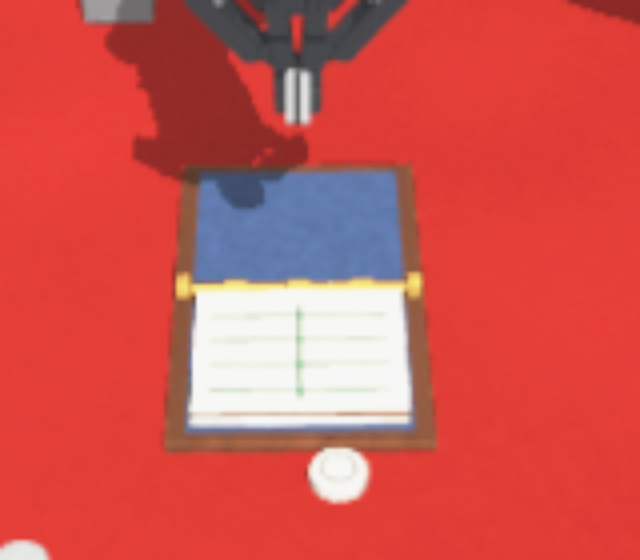

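The leaf covers the +y half, and the 20 N press reaction against about 1 N of hinge resistance shows it reached its stop. The checker lies flat, clear of the board, and the arm is away from everything. Handing in.

```bash
python3 - <<'E'
from station import *
arm.pause(.3);print(arm.read_time(),arm.read_ft_force());print(ticket.finish_job())
E
```

```text
18.925 [-0.01997264  0.75389122  0.48593958]
the job is handed in; nothing more can be done
None
```

I finished the task and handed the job in at about 19 s of the 58 s allowed.

- **Checker:** I slid it along the board's +y direction with the closed fingertips. It now lies flat on the table just past the board's edge, and the wrist and side pictures both show it clear of the board.
- **Leaf:** I pushed it over the spine from the −y side with the closed fingers, without pinching it, then pressed it down. The reaction rose from 2 N to 20 N over the last 3 mm of travel, so it is seated on its stop. Both pictures show it lying flat on the +y half.
- **Bystanders:** The arm's path stayed well away from the dispenser, tray, timer and stack. I took no full picture of them afterwards.

At hand-in the wrist force was under 1 N and the gripper was clear of everything. None of my checks failed or disagreed. I could not read the leaf angle directly, so "flat" rests on the press force and the pictures.

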